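# Empty the walnut cup from the counter rack

### The arm

A 6-joint arm with a two-finger parallel gripper is mounted at the origin on the work surface. World frame = base frame: x ahead of the robot, y to its left, z up, the work surface at z = 0. Lengths are in m, angles in rad, forces in N, time in s.
With the tool pointing down it reaches from about 0.35 to 0.975 m from the base axis. Payload 4.9 kg.
Tool frame: the origin (TCP) lies on the mounting face of the last link; the fingertips stand 173 mm ahead of it and the grasp point (between the pads) lies 155 mm ahead of it (tcp_to_grasp is the distance from the TCP to the grasp point, in m); z points along the fingers, y is the line along which they close (so a half turn about z gives the same grasp; the last joint's range is limited). The gripper opens to 85 mm and grips with 20 to 120 N. Pads are 22 mm wide; open, the fingers measure 114 mm over their backs; the gripper's body (76 mm by 85 mm) begins 54 mm behind the grasp point. The pads swing forward as they close: fully open they stand 13 mm farther back than shut.
Start: joints at [1.116, 0.053, 1.613, -0, 1.476, -0.119], TCP at [0.206, 0.59, 0.405] pointing down, gripper open.
Joint ranges: [-3.01, 3.01], [-1.01, 2.22], [0.06, 2.58], [-1.02, 4.17], [0.09, 2.62], [-3.14, 3.14]. Speed limits (rad/s): [2.57, 2.57, 3.14, 3.14, 3.14, 3.14].

### API

Orientations are given as a rotation vector (axis times angle).
In Python, from station import get_obs, get_image, calibration, finish_job, tcp_to_grasp gives the robot as it stands. The module is installed in compiled form; this text tells all that it offers.
- The arm moves only by the tool arm_command, never from a script. Its argument "plan" is a list that holds one entry, the list of rows, each a list of 6 numbers: the shift along the tool's x, y, z in cm, then the turn, a rotation vector about the tool's x, y, z in rad. A call has 1 to 12 rows; each row is the pose to reach, as a shift and turn from the pose commanded when the call began, along the tool's axes at that moment; what a row does not reach only later rows make up. A row lasts 1/12 s, in which the tool goes at most 41.7 mm and 7.16 degrees, less where a joint would pass 70% of its speed; a pose out of reach is approached as far as the arm can. A call with a gripper value outside its range is refused whole. "gripper" is the closure, from -1 (fully open) to 1 (shut), set as the call begins (left out, the last holds). The fingers move at their own pace and stop on an object; "force" is the grip in N (left out, the last holds). Time passes only in rows, so rows that repeat a pose let the fingers close. It gives the time, the measured TCP pose, the force, the opening and the grip force at its end, in the units of the state.
- get_obs(): the state, without advancing time (a new reading comes with each control period).
- get_image(name): name is "side" or "top" or "wrist"; returns (picture, depth): 384x512x3 uint8, blue, green, red; 384x512 float32, m along the optical axis (not along the pixel's ray), 0 where there is no reading.
- calibration(name): a dict with "fx", "fy", "cx", "cy" (pixels), "dist" ([k1, k2, p1, p2, k3] as OpenCV has them; the pictures are not rectified), "pose" (4x4, takes a point from camera to world coordinates). Camera axes: x right, y up, looking along -z (the intrinsics and any distortion apply to the point x, -y, -z); pixel columns grow to the right and rows downward; lengths in m; the calibration is good to about 2 mm. A picture is of the moment at which its call begins: read the wrist's pose just before it. calibration takes no time and is no camera call; for the wrist camera it gives the pose at the moment of the call.
- finish_job(): hands the job in; it is judged then, once.
The state is a dict: "t": time; "q": joint angles; "dq": joint speeds; "effort": joint torques, N m; "tool_pos": TCP position; "tool_rot": TCP orientation; "contact_force": force on the tool from outside, world axes, zero at the start; "wrist_torque": the same for the moment, N m; "opening": finger opening in m; "grip_force": force on a finger pad.
Only numpy, scipy, OpenCV 4.12 (cv2) and the standard library are available. Lean on these libraries where they do the work, as an engineer would, in place of code of your own. Each camera call takes 0.05 s, during which the arm holds its last target. There are 200 camera calls.

### The job

Take the open steel cup of walnuts out through the front of the counter rack, over the front rod and under the upper tier, tip all the walnuts into the deep stoneware bowl, then put the empty cup back upright in its own place on the rack. Set it down, do not drop it, and do not knock the rack or disturb the other things on the rack and the counter.

Things in the scene. Friction and masses are not known exactly. Their poses are not given: they have to be found in the camera images.
- rack: fixed two-tier steel counter rack, 160 mm deep (its x axis), 450 mm wide (its y axis), open at front and back, round 10 mm posts at its corners. Origin on the counter under its middle; +x points from its front (the robot's side) to its back. Lower tier: a sheet, its top 20 mm above the origin. Upper tier: an open wire grid over all of the lower one, with two small jars at its back corners
- rack_rod (a point): middle of the 6 mm gallery rod along the lower tier's front edge, on top of the rod: 40 mm above the counter (20 mm above the sheet), 80 mm in front of the rack's middle
- rack_edge (a point): middle of the upper tier's front edge, on the underside of its 8 mm edge wire: 248 mm above the counter, 80 mm in front of the rack's middle; a thin rail stands on this edge up to 279 mm
- cup_center (a point): open round steel cup with the walnuts in it, on the rack's lower tier about 50 mm behind the front rod, in the left, middle or right of three places 125 mm apart (the jar and the shaker have the others). 70 mm tall, 58 mm wide at the foot, 70 mm at the rim, 64 mm half-way up, wall 2.5 mm, inner floor 4 mm; 0.12 to 0.2 kg empty; it drains when tipped about 110 degrees or more. The point is on its axis half-way up, 35 mm above its underside; its z axis points to the mouth
- walnut0_center (a point): one of three walnuts in their shells, alike, 23 mm wide and 26 mm long, 12 g, smooth (friction on steel about 0.35), in the cup at the start; the point is its centre
- walnut1_center (a point): one of three walnuts in their shells, alike, 23 mm wide and 26 mm long, 12 g, smooth (friction on steel about 0.35), in the cup at the start; the point is its centre
- walnut2_center (a point): one of three walnuts in their shells, alike, 23 mm wide and 26 mm long, 12 g, smooth (friction on steel about 0.35), in the cup at the start; the point is its centre
- bowl: deep green-grey stoneware bowl, 176 mm wide at the rim, 62 mm tall, 90 mm wide at the foot, wall 6 mm, loose, 0.7 kg, empty, on the counter between robot and rack, to the left or the right (the plate has the other side); origin under its centre, z up
- jar_center (a point): brown glass jar with a flat dark lid, 58 mm wide and 85 mm tall, stands on the rack's lower tier beside the cup; the point is its centre, 42.5 mm above its underside. A bystander
- dredger_center (a point): steel shaker with a closed domed top, 66 mm wide and 85 mm tall, stands on the rack's lower tier; the point is its centre, 42.5 mm above its underside. A bystander
- plate: flat green-grey stoneware plate, 170 mm wide, 20 mm tall, on the counter; origin under its centre. A bystander
- pump_bottle: brown soap bottle with a black pump, 68 mm wide, 192 mm tall, on the counter beyond the left end of the rack; origin under its centre. A bystander
- teapot: squat dark-red iron teapot with a hoop handle, 156 mm wide, 195 mm tall, on the counter beyond the right end of the rack; origin under its centre. A bystander
There are look-alikes about, which are no part of the job. What is shaped like the part that bears cup_center but pink or yellow is not meant.

How it is judged:
By the outcome, as a careful person would: the job done as asked, in the order asked, and still so for the second after the job is handed in, with the robot touching nothing.
It also fails if it takes over 66 s, if anything falls off the work surface, if the arm or the gripper's body presses on something with over 40 N, if the wrist force passes 120 N, or if a joint passes its speed limit or range.

## Working session

There is one attempt and no reset: what is moved stays moved. The work goes in short steps, Python scripts to look and compute and a tool call to move; the robot and the scene stay as the last step left them, time stands still between calls to the robot, and variables do not carry over. Pictures are saved under pics/ and viewed, at most 10 in all, crops included, and the job is handed in when it is done.

Besides the shell and the picture viewer there is one more tool, called in YAML: its name, and indented under it one key for each argument. arm_command: Moves the arm, as the interface text tells. Its arguments: {"type":"object","properties":{"plan":{"type":"array"},"gripper":{"type":"number"},"force":{"type":"number"}},"required":["plan"]}

```bash
mkdir -p pics
cat > h.py <<'E'
import numpy as np, cv2
from station import *
from scipy.spatial.transform import Rotation as R
def world(cal,u,v,d):
    K=np.array([[cal['fx'],0,cal['cx']],[0,cal['fy'],cal['cy']],[0,0,1]])
    p=cv2.undistortPoints(np.array([[[u,v]]],float),K,np.array(cal['dist'],float))[0,0]
    return (np.array(cal['pose'])@np.array([p[0]*d,-p[1]*d,-d,1]))[:3]
def cloud(cal,dep):
    K=np.array([[cal['fx'],0,cal['cx']],[0,cal['fy'],cal['cy']],[0,0,1]])
    v,u=np.mgrid[:384,:512]
    p=cv2.undistortPoints(np.stack([u,v],-1).reshape(-1,1,2).astype(float),K,np.array(cal['dist'],float)).reshape(384,512,2)
    P=np.stack([p[...,0]*dep,-p[...,1]*dep,-dep,np.ones_like(dep)],-1)
    return (P@np.array(cal['pose']).T)[...,:3]
E
python3 - <<'E'
from h import *
for n in ('side','top'):
    im,d=get_image(n); c=calibration(n); np.savez(n+'.npz',im=im,d=d,P=cloud(c,d))
    cv2.imwrite(f'pics/{n}0.png',cv2.resize(im,(800,600)))
    print(n,np.round(c['pose'],3).tolist())
print(get_obs(),tcp_to_grasp)
E
```

```text
side [[1.0, -0.009, -0.016, 0.484], [-0.005, 0.699, -0.715, -0.786], [0.018, 0.715, 0.699, 0.939], [0.0, 0.0, 0.0, 1.0]]
top [[0.073, 0.971, -0.226, 0.292], [-0.997, 0.072, -0.014, -0.027], [0.002, 0.226, 0.974, 1.15], [0.0, 0.0, 0.0, 1.0]]
{'t': 0.1, 'q': array([ 1.11600809e+00,  5.33354190e-02,  1.61412932e+00, -6.53738869e-06,
        1.47601939e+00, -1.18991339e-01]), 'dq': array([-0.00122092, -0.00044713, -0.00400076, -0.00038758, -0.00339638,
        0.00072784]), 'effort': array([-2.37777049e-04, -3.94907141e+01, -3.71359885e+01, -1.39284912e-04,
        4.03576589e-03, -3.53799055e-05]), 'tool_pos': array([0.20584365, 0.5898845 , 0.40357437]), 'tool_rot': array([-5.24904220e-01, -3.09689334e+00,  2.85211381e-03]), 'contact_force': array([-0.30240693, -0.27187574,  0.07812707]), 'wrist_torque': array([-0.01734304, -0.01862884, -0.0159219 ]), 'grip_force': 0.0, 'opening': 0.08548420305390934} 0.1547
```

View pics/side0.png

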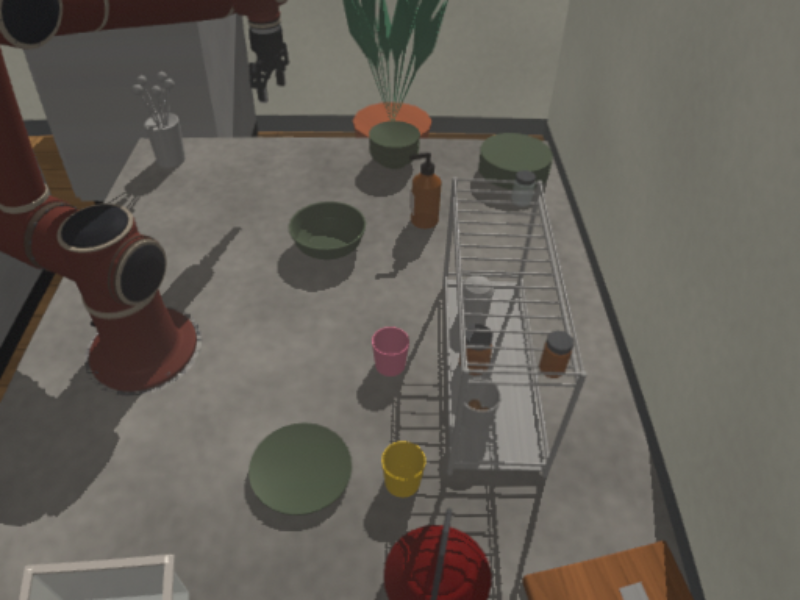

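View pics/top0.png

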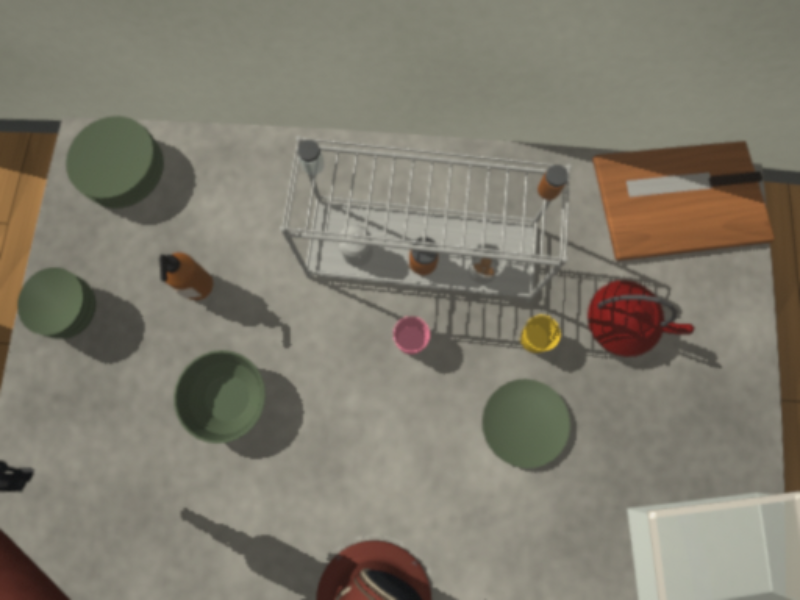

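The side view shows the steel cup at (481,395) in the right place on the rack, the jar at (480,345), the shaker at (477,290) and the bowl at (327,230). The pink (390,350) and yellow (403,468) cups stand in front of the rack. The top view shows the cup at (485,260), the bowl at (220,397), the plate at (527,423), and the upper front edge running from (285,232) to (563,262).

Run:
```python
from h import *
s=np.load('side.npz');t=np.load('top.npz')
a=cv2.resize(s['im'][105:310,270:380],None,fx=3.6,fy=2.9,interpolation=cv2.INTER_CUBIC)
b=cv2.resize(t['im'][80:200,170:380],None,fx=3.8,fy=3.8,interpolation=cv2.INTER_CUBIC)
cv2.imwrite('pics/a.png',cv2.convertScaleAbs(a,alpha=1.4)); cv2.imwrite('pics/b.png',cv2.convertScaleAbs(b,alpha=1.4))
def z(n,P,x0,x1,y0,y1,z0,z1):
    m=(P[...,0]>x0)&(P[...,0]<x1)&(P[...,1]>y0)&(P[...,1]<y1)&(P[...,2]>z0)&(P[...,2]<z1)
    p=P[m]; print(n,len(p),p.min(0).round(3),p.max(0).round(3),((p.min(0)+p.max(0))/2).round(3)) if len(p) else print(n,0)
for n,P in(('side',s['P']),('top',t['P'])):
    print(n,'zero',(np.load(n+'.npz')['d']==0).mean())
    f=lambda u,v:print((u,v),P[int(v*.64),int(u*.64)].round(3))
    if n=='top':
        for q in((220,397),(411,335),(540,333),(527,423),(485,260),(423,243),(355,235),(285,232),(563,262),(300,140),(568,165),(320,278),(528,295),(190,265),(625,320),(450,240),(460,270)):f(*q)
    else:
        for q in((327,230),(390,350),(403,468),(300,467),(481,395),(480,345),(477,285),(455,182),(464,376),(580,374),(540,182),(448,470),(543,465),(520,420)):f(*q)
```

```text
side zero 0.003916422526041667
(327, 230) [0.342 0.36  0.009]
(390, 350) [ 0.49  -0.008  0.011]
(403, 468) [ 0.512 -0.256  0.001]
(300, 467) [ 0.343 -0.261  0.012]
(481, 395) [ 0.649 -0.141  0.052]
(480, 345) [ 0.65  -0.07   0.103]
(477, 285) [ 0.627 -0.076  0.254]
(455, 182) [0.608 0.169 0.281]
(464, 376) [ 0.588 -0.268  0.269]
(580, 374) [ 0.747 -0.272  0.278]
(540, 182) [0.768 0.178 0.279]
(448, 470) [ 0.589 -0.256 -0.004]
(543, 465) [ 0.741 -0.273  0.039]
(520, 420) [ 0.719 -0.172  0.02 ]
top zero 0.0038808186848958335
(220, 397) [0.347 0.331 0.008]
(411, 335) [ 0.5   -0.035  0.005]
(540, 333) [ 0.523 -0.293 -0.   ]
(527, 423) [ 0.344 -0.27   0.011]
(485, 260) [ 0.654 -0.17   0.048]
(423, 243) [ 0.598 -0.04   0.28 ]
(355, 235) [0.604 0.066 0.278]
(285, 232) [0.606 0.181 0.267]
(563, 262) [ 0.586 -0.265  0.274]
(300, 140) [0.766 0.173 0.277]
(568, 165) [ 0.753 -0.271  0.28 ]
(320, 278) [0.607 0.161 0.001]
(528, 295) [ 0.591 -0.257  0.041]
(190, 265) [0.581 0.388 0.119]
(625, 320) [ 0.544 -0.435  0.09 ]
(450, 240) [ 0.701 -0.102  0.019]
(460, 270) [ 0.64  -0.124  0.017]
```

View pics/a.png

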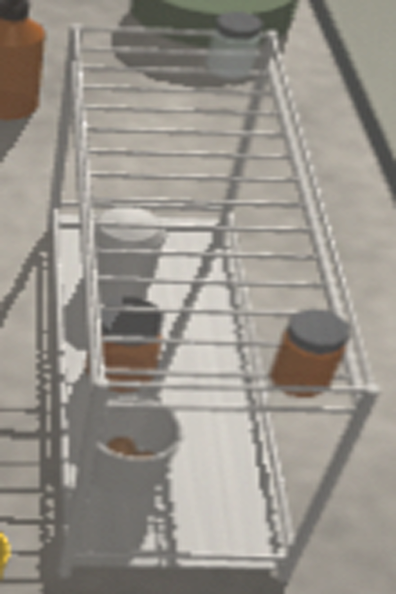

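View pics/b.png

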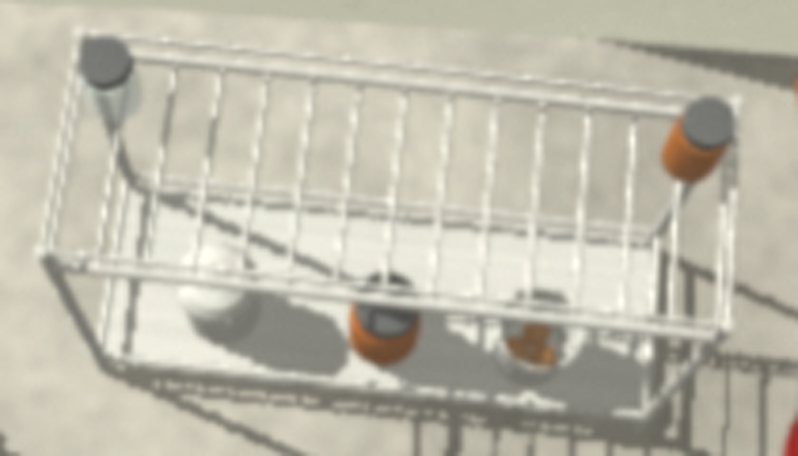

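The crops show the cup with the walnuts at a(140,440)/b(533,345). The jar is beside it and the shaker is left of the jar. Next I fit exact positions from the depth clouds.

Run:
```python
from h import *
from scipy.optimize import least_squares
s=np.load('side.npz')['P'];t=np.load('top.npz')['P']
def circ(p):
    r=least_squares(lambda q:np.hypot(p[:,0]-q[0],p[:,1]-q[1])-q[2],[*p[:,:2].mean(0),.035],loss='soft_l1',f_scale=.002).x
    return r.round(4)
def sel(P,c,r,z0,z1):
    m=(np.hypot(P[...,0]-c[0],P[...,1]-c[1])<r)&(P[...,2]>z0)&(P[...,2]<z1); return P[m]
for n,P in(('s',s),('t',t)):
    for nm,c,r,z0,z1 in(('cup',(.645,-.17),.05,.08,.096),('cupall',(.645,-.17),.05,.06,.096),('jar',(.647,-.047),.045,.098,.115),('dred',(.65,.078),.045,.06,.12),('bowl',(.345,.34),.11,.053,.07),('plate',(.344,-.265),.11,.012,.03),('pink',(.5,-.03),.05,.055,.1),('yel',(.52,-.285),.05,.055,.1)):
        p=sel(P,c,r,z0,z1); print(n,nm,len(p),circ(p) if len(p)>5 else '', p[:,2].max().round(3) if len(p) else '')
    # rack top wires front / back / side ends
    for x0,x1 in((.57,.63),(.73,.79)):
        m=(P[...,2]>.262)&(P[...,2]<.29)&(P[...,0]>x0)&(P[...,0]<x1)&(abs(P[...,1]+.045)<.19);p=P[m]
        print('wire',np.polyfit(p[:,1]+.045,p[:,0],1).round(4),len(p),p[:,2].mean().round(3))
    m=(P[...,2]>.24)&(P[...,2]<.3)&(abs(P[...,0]-.68)<.12)&(abs(P[...,1]+.045)<.3);p=P[m];print('y',np.percentile(p[:,1],[.5,99.5]).round(3))
    m=(P[...,2]>.032)&(P[...,2]<.046)&(abs(P[...,0]-.597)<.02)&(abs(P[...,1]+.045)<.2);p=P[m];print('rod',len(p),np.polyfit(p[:,1]+.045,p[:,0],1).round(4))
```

```text
s cup 116 [ 0.6428 -0.17    0.0328] 0.094
s cupall 300 [ 0.6429 -0.1704  0.0319] 0.094
s jar 182 [ 0.6497 -0.0478  0.0192] 0.107
s dred 293 [0.6604 0.0797 0.023 ] 0.107
s bowl 307 [0.3478 0.3145 0.0836] 0.066
s plate 1589 [ 0.3443 -0.2657  0.0735] 0.025
s pink 192 [ 0.4913 -0.0349  0.033 ] 0.074
s yel 235 [ 0.5122 -0.2821  0.0329] 0.073
wire [0.0394 0.5996] 170 0.278
wire [-0.0212  0.7545] 220 0.278
y [-0.277  0.184]
rod 217 [0.0351 0.5998]
t cup 78 [ 0.6409 -0.1702  0.033 ] 0.095
t cupall 131 [ 0.6409 -0.1702  0.0325] 0.095
t jar 148 [ 0.6492 -0.0489  0.0198] 0.11
t dred 278 [0.6568 0.084  0.0247] 0.107
t bowl 521 [0.3469 0.3151 0.0828] 0.066
t plate 1231 [ 0.3433 -0.2657  0.0738] 0.025
t pink 101 [ 0.4905 -0.035   0.0329] 0.075
t yel 128 [ 0.5108 -0.2807  0.0332] 0.074
wire [0.0397 0.599 ] 248 0.278
wire [0.033  0.7579] 241 0.278
y [-0.273  0.184]
rod 255 [0.0324 0.5996]
```

arm_command:
  plan:
    - [[0,0,0,0,0,-0.1],[0,-4,0,0,0,-0.2],[0,-8,0,0,0,-0.3],[0,-12,0,0,0,-0.3],[0,-16,0,0,0,-0.3],[0,-20,0,0,0,-0.3],[0,-24,0,0,0,-0.3],[0,-27,0,0,0,-0.3],[0,-30,0,0,0,-0.3]]

```text
t: 0.85
tool_pos: [0.1063, 0.3053, 0.4038]
tool_rot: [-0.056, -3.141, 0.001]
contact_force: [0.5, -0.2, 0.6]
opening: 0.0853
grip_force: 0.0
```

arm_command:
  plan:
    - [[-4,0,0,0,0,0],[-8,0,0,0,0,0],[-12,0,0,0,0,0],[-16,-1,0,0,0,0],[-20,-2,0,0,0,0],[-24,-4,0,0,0,0],[-27,-7,0,0,0,0],[-30,-10,0,0,0,0],[-31,-14,0,0,0,0],[-32,-18,0,0,0,0],[-32,-22,0,0,0,0],[-32,-26,0,0,0,0]]

```text
t: 1.85
tool_pos: [0.4174, 0.0336, 0.4042]
tool_rot: [-0.056, -3.14, -0.0]
contact_force: [2.3, -0.5, -0.3]
opening: 0.0854
grip_force: 0.0
```

```bash
cat >> h.py <<'E'
import json,os
def log():
    o=get_obs(); print('t',round(o['t'],2),'q',o['q'].round(3),'p',o['tool_pos'].round(4),'F',o['contact_force'].round(1),'open',round(o['opening'],4))
    open('log.jsonl','a').write(json.dumps([o['q'].tolist(),o['tool_pos'].tolist(),o['tool_rot'].tolist()])+'\n')
def ori(q):
    e=R.from_euler
    return e('z',q[0])*e('y',q[1]+q[2])*e('z',q[3])*e('y',q[4])*e('z',q[5])
E
python3 -c "
from h import *
open('log.jsonl','a').write(json.dumps([[1.11600809e+00,5.33354190e-02,1.61412932e+00, -6.53738869e-06,1.47601939e+00,-1.18991339e-01],[0.20584365,0.5898845,0.40357437],[-5.24904220e-01,-3.09689334,2.85211381e-03]])+'\n')
log()
for l in open('log.jsonl'):
    q,p,r=json.loads(l); print((ori(q).inv()*R.from_rotvec(r)).as_rotvec().round(3))
"
```

```text
t 1.85 q [-0.098 -0.477  2.066 -0.     1.554 -1.633] p [0.4174 0.0336 0.4042] F [ 2.3 -0.5 -0.3] open 0.0854
[0.    0.    1.571]
[ 0.    -0.     1.571]
```

arm_command:
  plan:
    - [[0,-4,0,0.05,-0.1,0],[0,-8,0,0.1,-0.2,0],[0,-12,0,0.15,-0.3,0],[0,-16,0,0.2,-0.4,0],[0,-18,0,0.25,-0.5,0],[0,-20,0,0.25,-0.6,0],[0,-20,0,0.25,-0.6,0]]

```text
t: 2.43
tool_pos: [0.4093, -0.1668, 0.4038]
tool_rot: [0.052, 2.523, -0.343]
contact_force: [-1.2, 0.1, 0.4]
opening: 0.0853
grip_force: 0.0
```

```bash
python3 -c "
from h import *
log()
for l in open('log.jsonl'):
    q,p,r=json.loads(l); print((ori(q).inv()*R.from_rotvec(r)).as_rotvec().round(3))
"
```

```text
t 2.43 q [-0.576 -0.593  2.177  0.108  0.914 -2.144] p [ 0.4093 -0.1668  0.4038] F [-1.2  0.1  0.4] open 0.0853
[0.    0.    1.571]
[ 0.    -0.     1.571]
[-0.    -0.     1.571]
```

```bash
cat >> h.py <<'E'
YAW=-0.038
def horiz(a,yaw=YAW,flip=1):
    z=np.array([np.cos(a)*np.cos(yaw),np.cos(a)*np.sin(yaw),-np.sin(a)]); y=flip*np.array([-np.sin(yaw),np.cos(yaw),0])
    return R.from_matrix(np.column_stack([np.cross(y,z),y,z]))
def rel(p,Rt,o=None):
    o=o or get_obs(); R0=R.from_rotvec(o['tool_rot'])
    return np.r_[R0.inv().apply(np.array(p)-o['tool_pos'])*100,(R0.inv()*Rt).as_rotvec()]
E
python3 -c "
from h import *
print(rel([.40,-.165,.28],horiz(.65)).round(3))"
```

```text
[ 7.693  2.949  9.284 -0.224 -0.315  0.108]
```

arm_command:
  plan:
    - [[2,0.7,2.3,-0.06,-0.08,0.03],[4,1.5,4.6,-0.11,-0.16,0.05],[6,2.2,7,-0.17,-0.24,0.08],[7.7,2.95,9.3,-0.22,-0.315,0.11],[7.7,2.95,9.3,-0.22,-0.315,0.11]]

```text
t: 2.85
tool_pos: [0.3994, -0.1609, 0.2753]
tool_rot: [0.042, 2.227, -0.012]
contact_force: [-0.5, 0.9, -0.8]
opening: 0.0854
grip_force: 0.0
```

```bash
cat >> h.py <<'E'
def design(q):
    e=R.from_euler
    A=e('z',q[0]);B=A*e('y',q[1]);C=A*e('y',q[1]+q[2]);T=C*e('z',q[3])*e('y',q[4])
    c=lambda X,*k:X.as_matrix()[:,k]
    # b0(x,y,z) b1(x,z) b2(x,z) b3(z)
    return np.hstack([c(A,0,1),np.eye(3)[:,2:],c(B,0,2),c(C,0,2),c(T,2)])
def fit():
    L=[json.loads(l) for l in open('log.jsonl')]
    M=np.vstack([design(q) for q,_,_ in L]);P=np.hstack([p for _,p,_ in L])
    w=np.linalg.lstsq(np.vstack([M,1e-4*np.eye(8)]),np.r_[P,np.zeros(8)],rcond=None)[0]
    return w,M@w-P
E
python3 -c "
from h import *
log()
w,r=fit();print(w.round(4),abs(r).max());print(np.linalg.svd(np.vstack([design(json.loads(l)[0]) for l in open('log.jsonl')]))[1])
"
```

```text
t 2.85 q [-0.677 -0.517  2.383  0.873  0.673 -2.745] p [ 0.3994 -0.1609  0.2753] F [-0.5  0.9 -0.8] open 0.0854
[0.     0.0742 0.238  0.     0.4264 0.0957 0.6099 0.1061] 2.451150207805064e-08
[3.91004674 3.43406635 2.0153548  0.71626611 0.42754454 0.34598939
 0.15618574 0.13089594]
```

```bash
cat >> h.py <<'E'
from scipy.optimize import least_squares
W=np.array([0,.0742,.238,0,.4264,.0957,.6099,.1061])
LO=np.array([-3.01,-1.01,.06,-1.02,.09,-3.14]);HI=np.array([3.01,2.22,2.58,4.17,2.62,3.14])
C0=R.from_euler('z',np.pi/2)
def fk(q): return design(q)@W, ori(q)*C0
def ik(p,Rt,q0,m=.02):
    def f(q):
        P,O=fk(q); return np.r_[(P-p)*3,(Rt.inv()*O).as_rotvec()]
    r=least_squares(f,np.clip(q0,LO+m,HI-m),bounds=(LO+m-1e-6,HI-m+1e-6),xtol=1e-10,ftol=1e-12)
    return r.x,abs(r.fun).max()
CUP=np.array([.642,-.170,.055]);BOWL=np.array([.347,.315])
UP=np.array([0,0,1.])
E
cat > plan.py <<'E'
from h import *
rng=np.random.default_rng(0)
q0=np.array(json.loads(open('log.jsonl').readlines()[-1])[0])
for a in(.35,.5,.65,.8):
    Rg=horiz(a); g=np.array([*CUP[:2],.06]); z=Rg.apply(UP)
    q=q0;ok=True
    p0,R0=fk(q0); ps=g-z*.155
    for back in np.linspace(.16,0,9):
        q,e=ik(ps+np.array([-1,.038,0])*back+UP*.03,Rg,q); 
        if e>1e-3: ok=False;print(a,'fail',round(back,2),round(e,4))
    print('a',a,ok,q.round(2))
    if not ok: continue
    cz=Rg.inv().apply(UP) # cup axis in tool
    mo=np.array([0,0,.155])+cz*(.09-.06)
    out=[]
    for th in(2.15,):
      for phi in np.arange(0,2*np.pi,np.pi/6):
        ca=np.array([np.sin(th)*np.cos(phi),np.sin(th)*np.sin(phi),np.cos(th)])
        for psi in np.arange(0,2*np.pi,np.pi/6):
            A,_=R.align_vectors([ca],[cz]); Rp=R.from_rotvec(ca*psi)*A
            zt=Rp.apply(UP)
            if zt[2]>.35: continue
            p=np.array([*BOWL,.115])-Rp.apply(mo)
            for s in range(2):
                q1,e=ik(p,Rp,q+rng.normal(0,.3+.5*s,6))
                if e<1e-3: out.append((abs(q1-q).max().round(2),round(phi,2),round(psi,2),q1.round(2),p.round(3),zt.round(2)))
    out.sort(key=lambda t:t[0])
    for o in out[:5]: print('  ',*o)
E
python3 plan.py
```

```text
0.35 fail 0.16 0.1736
0.35 fail 0.14 0.1691
0.35 fail 0.12 0.1673
0.35 fail 0.1 0.1798
0.35 fail 0.08 0.1994
0.35 fail 0.06 0.2147
0.35 fail 0.04 0.2265
0.35 fail 0.02 0.2352
0.35 fail 0.0 0.2414
a 0.35 False [-0.52 -0.08  2.22  1.37  0.4  -3.12]
0.5 fail 0.16 0.0782
0.5 fail 0.14 0.0782
0.5 fail 0.12 0.0898
0.5 fail 0.1 0.0996
0.5 fail 0.08 0.1074
0.5 fail 0.06 0.1134
0.5 fail 0.04 0.1177
0.5 fail 0.02 0.1204
0.5 fail 0.0 0.1217
a 0.5 False [-0.52 -0.04  2.18  1.32  0.39 -3.12]
0.65 fail 0.12 0.0021
0.65 fail 0.1 0.004
0.65 fail 0.08 0.005
0.65 fail 0.06 0.0051
0.65 fail 0.04 0.0043
0.65 fail 0.02 0.0026
a 0.65 False [-0.52  0.    2.15  1.27  0.4  -3.12]
a 0.8 True [-0.49  0.    2.09  0.78  0.45 -2.64]
   1.15 5.24 2.62 [ 0.03  0.13  2.46  1.83  1.6  -1.92] [0.308 0.186 0.107] [0.17 0.97 0.15]
   1.15 5.24 2.62 [ 0.03  0.13  2.46  1.83  1.6  -1.92] [0.308 0.186 0.107] [0.17 0.97 0.15]
   1.3 5.24 2.09 [ 0.01  0.04  2.35  1.45  1.57 -1.34] [0.35  0.183 0.144] [-0.1   0.99 -0.08]
   1.3 5.24 2.09 [ 0.01  0.04  2.35  1.45  1.57 -1.34] [0.35  0.183 0.144] [-0.1   0.99 -0.08]
   1.42 5.76 1.57 [ 0.06  0.28  2.11  1.2   1.87 -1.51] [0.404 0.194 0.135] [-0.51  0.86 -0.02]
```

```bash
cat > plan2.py <<'E'
from h import *
q0=np.array(json.loads(open('log.jsonl').readlines()[-1])[0]); q0f=q0+[0,0,0,0,0,np.pi]
for flip in(1,-1):
  for yaw in(-.04,-.15,-.3):
    for a in(.3,.45,.6,.75):
        Rg=horiz(a,yaw,flip); g=np.array([*CUP[:2],.06]); z=Rg.apply(UP); ps=g-z*.155
        q=q0 if flip==1 else q0f; em=0;qs=[]
        for back in np.linspace(.16,0,9):
            q,e=ik(ps+np.array([-1,.038,0])*back+UP*.03,Rg,q); em=max(e,em); qs.append(q)
        if em>1e-3: continue
        print('flip',flip,'yaw',yaw,'a',a,qs[0].round(2),q.round(2))
        cz=Rg.inv().apply(UP); mo=np.array([0,0,.155])+cz*.03
        out=[];th=2.15
        for phi in np.arange(0,2*np.pi,np.pi/6):
          ca=np.array([np.sin(th)*np.cos(phi),np.sin(th)*np.sin(phi),np.cos(th)])
          for psi in np.arange(0,2*np.pi,np.pi/6):
            A,_=R.align_vectors([ca],[cz]); Rp=R.from_rotvec(ca*psi)*A
            zt=Rp.apply(UP)
            if zt[2]>.1: continue
            p=np.array([*BOWL,.13])-Rp.apply(mo)
            q1,e=ik(p,Rp,qs[0])
            if e<1e-3: out.append((abs(q1-qs[0]).max().round(2),round(phi,2),round(psi,2),q1.round(2),p.round(3),zt.round(2)))
        out.sort(key=lambda t:t[0])
        for o in out[:3]: print('  ',*o)
E
time python3 plan2.py
```

```text
flip 1 yaw -0.04 a 0.75 [-0.72 -0.44  2.47  0.91  0.62 -2.88] [-0.5   0.    2.11  0.92  0.42 -2.78]
   1.43 5.76 1.57 [ 0.06  0.2   2.13  1.19  1.84 -1.44] [0.402 0.193 0.158] [-0.5   0.86 -0.07]
   1.5 0.0 1.05 [ 0.14  0.42  1.93  1.04  2.12 -1.72] [0.441 0.217 0.136] [-0.77  0.63  0.07]
   1.52 0.0 0.52 [ 0.25  0.4   1.81  0.76  2.15 -1.41] [0.464 0.258 0.171] [-0.92  0.37 -0.16]
flip 1 yaw -0.15 a 0.75 [-0.66 -0.47  2.49  0.81  0.52 -2.68] [-0.46 -0.01  2.12  0.78  0.32 -2.54]
   1.33 5.76 1.57 [ 0.06  0.2   2.13  1.19  1.84 -1.44] [0.402 0.193 0.158] [-0.5   0.86 -0.07]
   1.45 5.24 2.09 [ 0.01 -0.06  2.37  1.41  1.54 -1.24] [0.349 0.184 0.167] [-0.1   0.99 -0.13]
   1.6 0.0 1.05 [ 0.14  0.42  1.93  1.04  2.12 -1.72] [0.441 0.217 0.136] [-0.77  0.63  0.07]
flip 1 yaw -0.3 a 0.75 [-0.58 -0.49  2.5   0.56  0.39 -2.29] [-0.4  -0.01  2.13  0.34  0.22 -1.97]
   1.15 5.24 2.09 [ 0.01 -0.06  2.37  1.41  1.54 -1.24] [0.349 0.184 0.167] [-0.1   0.99 -0.13]
   1.46 5.76 1.57 [ 0.06  0.2   2.13  1.19  1.84 -1.44] [0.402 0.193 0.158] [-0.5   0.86 -0.07]
   1.48 5.24 1.57 [ 0.08  0.09  2.15  
[... 1277 characters left out ...]
6 ]
   1.15 5.24 4.71 [ 0.01 -0.07  2.46  1.62  1.5   1.61] [0.322 0.182 0.149] [ 0.08  1.   -0.02]
   1.33 5.76 4.19 [0.07 0.2  2.12 1.17 1.85 1.73] [0.405 0.195 0.16 ] [-0.51  0.85 -0.09]
   1.6 0.0 4.19 [0.14 0.42 1.93 1.04 2.12 1.42] [0.441 0.217 0.136] [-0.77  0.63  0.07]
flip -1 yaw -0.3 a 0.75 [-0.58 -0.49  2.5   0.56  0.39  0.85] [-0.4  -0.01  2.13  0.34  0.22  1.17]
   1.11 5.24 4.71 [ 0.01 -0.07  2.46  1.62  1.5   1.61] [0.322 0.182 0.149] [ 0.08  1.   -0.02]
   1.26 5.24 4.19 [ 0.04 -0.01  2.28  1.28  1.61  2.11] [0.373 0.19  0.177] [-0.25  0.95 -0.2 ]
   1.46 5.76 4.19 [0.07 0.2  2.12 1.17 1.85 1.73] [0.405 0.195 0.16 ] [-0.51  0.85 -0.09]
real	0m7.639s
user	0m8.152s
sys	0m0.056s
```

```bash
cat > sim.py <<'E'
from h import *
Rg=horiz(.75,-.15); G=np.array([.642,-.170,.066]); zt=Rg.apply(UP)
cz=Rg.inv().apply(UP); mo=np.array([0,0,.155])+cz*.024
tcp=lambda g,Rt:g-Rt.apply(UP)*.155
def seg(name,q,pt,Rt,n):
    p0,R0=fk(q);rv=(R0.inv()*Rt).as_rotvec();em=0;st=0;qs=[q];tilt=0
    for k in range(1,n+1):
        qn,e=ik(p0+(pt-p0)*k/n,R0*R.from_rotvec(rv*k/n),q,.005);em=max(em,e);st=max(st,abs(qn-q).max());q=qn
    print(name,'err',round(em,4),'step',round(st,3),'q',q.round(2),'p',pt.round(3)); return q
if __name__=='__main__':
    q=np.array(json.loads(open('log.jsonl').readlines()[-1])[0])
    q=seg('pre',q,tcp(G-zt*.12,Rg),Rg,6)
    q=seg('in',q,tcp(G,Rg),Rg,12)
    q=seg('lift',q,tcp(G+UP*.04,Rg),Rg,6)
    q=seg('out',q,tcp(G+UP*.04+np.array([-.16,.006,0]),Rg),Rg,12)
    q=seg('up',q,tcp(G+UP*.11+np.array([-.2,.01,0]),Rg),Rg,6)
    th,phi,psi=2.15,5.24,2.09
    ca=np.array([np.sin(th)*np.cos(phi),np.sin(th)*np.sin(phi),np.cos(th)])
    A,_=R.align_vectors([ca],[cz]); Rp=R.from_rotvec(ca*psi)*A
    for y in (.3,.6,.9,1.2):
        print('yaw',y); Rb=horiz(.75,y)
        gb=lambda z:np.array([*BOWL,z])-UP*.024
        q1=seg('mid',q,tcp(np.array([.40,.08,.19]),horiz(.75,(y-.15)/2)),horiz(.75,(y-.15)/2),12)
        q1=seg('bowl',q1,tcp(gb(.18),Rb),Rb,12)
        q1=seg('pour',q1,np.array([*BOWL,.13])-Rp.apply(mo),Rp,36)
        print((Rb.inv()*Rp).magnitude())
E
python3 sim.py
```

```text
pre err 0.0 step 0.072 q [-0.53 -0.37  2.31  0.61  0.49 -2.39] p [ 0.443 -0.14   0.253]
in err 0.0 step 0.036 q [-0.46  0.04  2.12  0.9   0.29 -2.67] p [ 0.53  -0.153  0.172]
lift err 0.0 step 0.038 q [-0.46 -0.04  2.12  0.71  0.35 -2.47] p [ 0.53  -0.153  0.212]
out err 0.0 step 0.051 q [-0.66 -0.52  2.49  0.76  0.55 -2.62] p [ 0.37  -0.147  0.212]
up err 0.0 step 0.057 q [-0.74 -0.85  2.53  0.59  0.82 -2.43] p [ 0.33  -0.143  0.282]
yaw 0.3
mid err 0.1177 step 0.084 q [ 0.02 -1.01  2.58  0.05  0.78 -1.64] p [0.287 0.072 0.296]
bowl err 0.0132 step 0.077 q [ 0.76 -0.7   2.5  -0.56  0.66 -0.79] p [0.239 0.281 0.262]
pour err 0.0 step 0.094 q [ 0.   -0.04  2.36  1.4   1.55 -1.25] p [0.353 0.18  0.164]
2.2243908695307217
yaw 0.6
mid err 0.1232 step 0.066 q [-0.12 -1.01  2.58  0.33  0.84 -2.04] p [0.289 0.055 0.296]
bowl err 0.0298 step 0.059 q [ 0.56 -0.84  2.56  0.05  0.6  -1.64] p [0.253 0.251 0.262]
pour err 0.0 step 0.069 q [ 0.   -0.04  2.36  1.4   1.55 -1.25] p [0.353 0.18  0.164]
2.292972909886427
yaw 0.9
mid err 0.1087 step 0.053 q [-0.25 -1.01  2.58  0.55  0.96 -2.37] p [0.294 0.038 0.296]
bowl err 0.0267 step 0.052 q [ 0.36 -0.83  2.56  0.58  0.76 -2.4 ] p [0.277 0.226 0.262]
pour err 0.0 step 0.041 q [ 0.   -0.04  2.36  1.4   1.55 -1.25] p [0.353 0.18  0.164]
2.380464630537593
yaw 1.2
mid err 0.0716 step 0.042 q [-0.36 -1.01  2.58  0.68  1.11 -2.63] p [0.302 0.023 0.296]
bowl err 0.0053 step 0.049 q [ 0.22 -0.69  2.49  0.82  0.99 -2.9 ] p [0.306 0.209 0.262]
pour err 0.0 step 0.05 q [ 0.   -0.04  2.36  1.4   1.55 -1.25] p [0.353 0.18  0.164]
2.484104556046867
```

Run:
```python
from sim import *
print(rel(tcp(G-zt*.12,Rg),Rg).round(3))
q=np.array(get_obs()['q'])
q=seg('pre',q,tcp(G-zt*.12,Rg),Rg,6)
q=seg('in',q,tcp(G,Rg),Rg,12)
q=seg('lift',q,tcp(G+UP*.04,Rg),Rg,6)
q0=seg('out',q,tcp(G+UP*.04+np.array([-.13,.006,0]),Rg),Rg,12)
th,phi,psi=2.15,5.24,2.09
ca=np.array([np.sin(th)*np.cos(phi),np.sin(th)*np.sin(phi),np.cos(th)])
A,_=R.align_vectors([ca],[cz]); Rp=R.from_rotvec(ca*psi)*A
for y,x in((.9,.47),(1.2,.47),(1.2,.5),(1.4,.47)):
    print(y,x)
    Rm=horiz(.75,(y-.15)/2);Rb=horiz(.75,y)
    q=seg('mid',q0,tcp(np.array([x,.06,.18]),Rm),Rm,12)
    q=seg('bowl',q,tcp(np.array([*BOWL,.15]),Rb),Rb,12)
    q=seg('pour',q,np.array([*BOWL,.13])-Rp.apply(mo),Rp,36)
```

```text
[-0.875  2.237  4.744  0.092  0.093  0.07 ]
pre err 0.0 step 0.072 q [-0.53 -0.37  2.31  0.61  0.49 -2.39] p [ 0.443 -0.14   0.253]
in err 0.0 step 0.036 q [-0.46  0.04  2.12  0.9   0.29 -2.67] p [ 0.53  -0.153  0.172]
lift err 0.0 step 0.038 q [-0.46 -0.04  2.12  0.71  0.35 -2.47] p [ 0.53  -0.153  0.212]
out err 0.0 step 0.037 q [-0.61 -0.41  2.42  0.76  0.49 -2.6 ] p [ 0.4   -0.147  0.212]
0.9 0.47
mid err 0.0 step 0.042 q [-0.29 -0.81  2.51  0.64  0.85 -2.52] p [0.364 0.018 0.286]
bowl err 0.0137 step 0.059 q [ 0.36 -0.82  2.57  0.59  0.74 -2.42] p [0.277 0.226 0.256]
pour err 0.0 step 0.041 q [ 0.   -0.04  2.36  1.4   1.55 -1.25] p [0.353 0.18  0.164]
1.2 0.47
mid err 0.0 step 0.044 q [-0.36 -0.74  2.48  0.76  0.97 -2.76] p [0.372 0.003 0.286]
bowl err 0.0 step 0.052 q [ 0.22 -0.68  2.5   0.83  0.98 -2.91] p [0.306 0.209 0.256]
pour err 0.0 step 0.05 q [ 0.   -0.04  2.36  1.4   1.55 -1.25] p [0.353 0.18  0.164]
1.2 0.5
mid err 0.0 step 0.039 q [-0.33 -0.61  2.41  0.78  0.9  -2.78] p [0.402 0.003 0.286]
bowl err 0.0 step 0.053 q [ 0.22 -0.68  2.5   0.83  0.98 -2.91] p [0.306 0.209 0.256]
pour err 0.0 step 0.05 q [ 0.   -0.04  2.36  1.4   1.55 -1.25] p [0.353 0.18  0.164]
1.4 0.47
mid err 0.0 step 0.05 q [-0.4  -0.69  2.45  0.81  1.04 -2.9 ] p [ 0.378 -0.006  0.286]
bowl err 0.005 step 0.053 q [ 0.17 -0.55  2.42  0.87  1.12 -3.14] p [0.328 0.203 0.256]
pour err 0.0 step 0.056 q [ 0.   -0.04  2.36  1.4   1.55 -1.25] p [0.353 0.18  0.164]
```

y=1.2, x=0.5 works with no IK error. I move to the pre-grasp pose.

arm_command:
  plan:
    - [[-0.2,0.7,1.5,0.03,0.03,0.02],[-0.5,1.5,3.0,0.06,0.06,0.05],[-0.9,2.25,4.75,0.09,0.093,0.07],[-0.9,2.25,4.75,0.09,0.093,0.07],[-0.9,2.25,4.75,0.09,0.093,0.07]]
  gripper: -1
  force: 30

```text
t: 3.27
tool_pos: [0.4453, -0.1405, 0.2584]
tool_rot: [0.168, 2.312, -0.079]
contact_force: [-0.5, 0.3, 0.7]
opening: 0.0855
grip_force: 0.0
```

Run:
```python
from sim import *
log(); print(rel(tcp(G,Rg),Rg).round(3))
im,d=get_image('wrist'); c=calibration('wrist'); P=cloud(c,d)
cv2.imwrite('pics/w0.png',cv2.resize(im,(700,525)))
m=(P[...,2]>.07)&(P[...,2]<.098)&(np.hypot(P[...,0]-.642,P[...,1]+.17)<.05);p=P[m]
r=least_squares(lambda q:np.hypot(p[:,0]-q[0],p[:,1]-q[1])-q[2],[.642,-.17,.034],loss='soft_l1',f_scale=.002).x if len(p)>9 else 0
print(len(p),r)
```

```text
t 3.27 q [-0.528 -0.368  2.301  0.602  0.498 -2.383] p [ 0.4453 -0.1405  0.2584] F [-0.5  0.3  0.7] open 0.0855
[ 5.6200e-01  2.5000e-02  1.2162e+01 -0.0000e+00  4.0000e-03  5.0000e-03]
4745 [ 0.63978462 -0.16940946  0.0326685 ]
```

View pics/w0.png

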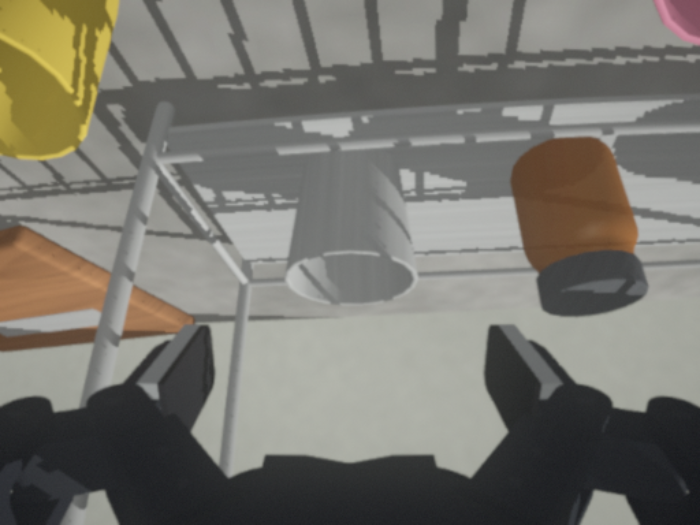

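The wrist view is upside down. The cup rim at (350,275) is centred between the fingers, and the fitted centre (0.640,-0.169) agrees with the earlier one. I go in along the tool axis.

arm_command:
  plan:
    - [[0.4,0,1.5,0,0,0],[0.6,0,3,0,0,0],[0.6,0,4.5,0,0,0],[0.6,0,6,0,0,0],[0.6,0,7.2,0,0,0],[0.6,0,8.4,0,0,0],[0.6,0,9.6,0,0,0],[0.6,0,10.5,0,0,0],[0.6,0,11.4,0,0,0],[0.6,0,12,0,0,0],[0.6,0,12,0,0,0],[0.6,0,12,0,0,0]]

```text
t: 4.32
tool_pos: [0.528, -0.1551, 0.1737]
tool_rot: [0.172, 2.309, -0.082]
contact_force: [-0.5, -0.5, 0.2]
opening: 0.0853
grip_force: 0.0
```

Run:
```python
from sim import *
log(); print(rel(tcp(G,Rg),Rg).round(3))
im,d=get_image('wrist'); cv2.imwrite('pics/w1.png',cv2.resize(im,(700,525)))
```

```text
t 4.32 q [-0.465  0.031  2.129  0.913  0.287 -2.683] p [ 0.528  -0.1551  0.1737] F [-0.5 -0.5  0.2] open 0.0853
[ 0.048  0.227  0.255 -0.004  0.006  0.003]
```

View pics/w1.png

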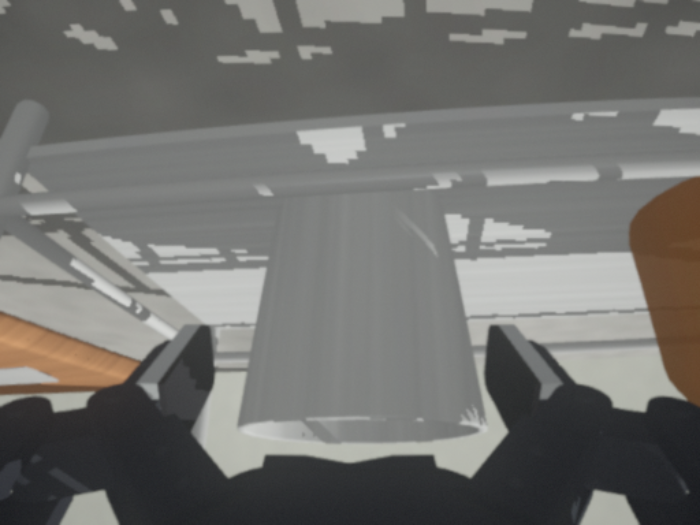

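The cup sits between the pads, about 2 mm off to one side (cup centre at 363, finger middle at 350). I correct that and close.

arm_command:
  plan:
    - [[0,0.2,0.2,0,0,0],[0,0.2,0.2,0,0,0],[0,0.2,0.2,0,0,0]]

```text
t: 4.62
tool_pos: [0.5299, -0.1529, 0.1724]
tool_rot: [0.172, 2.309, -0.083]
contact_force: [-0.5, 0.3, -0.3]
opening: 0.0852
grip_force: 0.0
```

arm_command:
  plan:
    - [[0,0,0,0,0,0],[0,0,0,0,0,0],[0,0,0,0,0,0],[0,0,0,0,0,0],[0,0,0,0,0,0],[0,0,0,0,0,0],[0,0,0,0,0,0],[0,0,0,0,0,0],[0,0,0,0,0,0],[0,0,0,0,0,0]]
  gripper: 1
  force: 35

```text
t: 5.45
tool_pos: [0.5303, -0.1531, 0.1726]
tool_rot: [0.172, 2.309, -0.083]
contact_force: [-0.2, 2.5, 4.4]
opening: 0.0667
grip_force: 38.9
```

Run:
```python
from sim import *
log(); o=get_obs(); print(o['grip_force'],rel(o['tool_pos']+UP*.04,R.from_rotvec(o['tool_rot'])).round(3))
```

```text
t 5.45 q [-0.459  0.037  2.125  0.915  0.281 -2.682] p [ 0.5303 -0.1531  0.1726] F [-0.2  2.5  4.4] open 0.0667
38.92344679548842 [-2.946 -0.021 -2.706  0.     0.     0.   ]
```

Gripped at 66.7 mm. I lift straight up.

arm_command:
  plan:
    - [[-0.3,0,-0.3,0,0,0],[-0.7,0,-0.65,0,0,0],[-1.2,0,-1.1,0,0,0],[-1.8,0,-1.65,0,0,0],[-2.4,0,-2.2,0,0,0],[-2.8,0,-2.55,0,0,0],[-2.95,0,-2.7,0,0,0],[-2.95,0,-2.7,0,0,0],[-2.95,0,-2.7,0,0,0]]

```text
t: 6.2
tool_pos: [0.5297, -0.1528, 0.2113]
tool_rot: [0.172, 2.311, -0.082]
contact_force: [-0.0, 0.4, -0.8]
opening: 0.0668
grip_force: 39.2
```

Run:
```python
from sim import *
log(); o=get_obs(); print(o['grip_force'],rel(o['tool_pos']+[-.13,.005,0],Rg).round(3))
im,d=get_image('wrist'); cv2.imwrite('pics/w2.png',cv2.resize(im,(700,525)))
```

```text
t 6.2 q [-0.459 -0.042  2.121  0.72   0.339 -2.478] p [ 0.5297 -0.1528  0.2113] F [-0.   0.4 -0.8] open 0.0668
39.16592371831939 [ 8.770e+00 -1.460e+00 -9.497e+00 -4.000e-03  5.000e-03  3.000e-03]
```

View pics/w2.png

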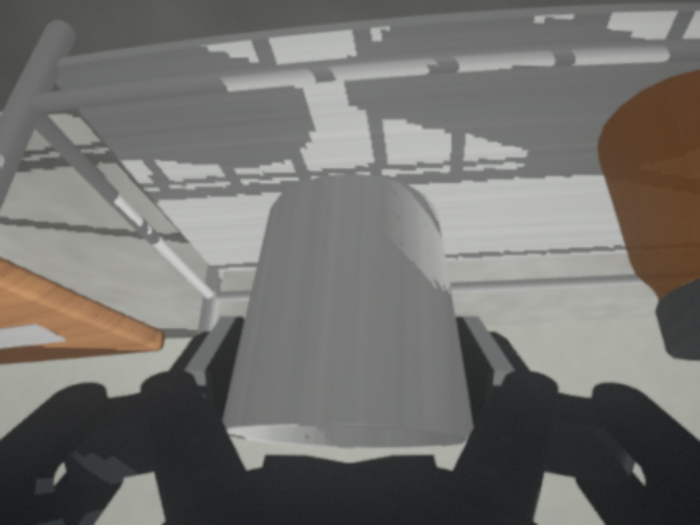

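The cup is held upright and clear of the rod (rod at rows 70–90, cup foot at about 180). I take it out through the front.

arm_command:
  plan:
    - [[0.4,-0.1,-0.4,0,0,0],[1,-0.2,-1.1,0,0,0],[1.8,-0.3,-2,0,0,0],[2.7,-0.5,-3,0,0,0],[3.6,-0.6,-3.9,0,0,0],[4.5,-0.8,-4.9,0,0,0],[5.4,-0.9,-5.9,0,0,0],[6.3,-1.1,-6.8,0,0,0],[7.2,-1.2,-7.8,0,0,0],[8,-1.3,-8.7,0,0,0],[8.5,-1.4,-9.2,0,0,0],[8.8,-1.5,-9.5,0,0,0]]

```text
t: 7.25
tool_pos: [0.3986, -0.148, 0.2111]
tool_rot: [0.172, 2.31, -0.083]
contact_force: [0.4, -1.0, -2.2]
opening: 0.0668
grip_force: 39.3
```

```bash
cat >> sim.py <<'E'
th,phi,psi=2.15,5.24,2.09
ca=np.array([np.sin(th)*np.cos(phi),np.sin(th)*np.sin(phi),np.cos(th)])
A,_=R.align_vectors([ca],[cz]); Rp=R.from_rotvec(ca*psi)*A
Rm=horiz(.75,.5); Rb=horiz(.75,1.2)
MID=tcp(np.array([.5,.06,.18]),Rm); BO=tcp(np.array([*BOWL,.15]),Rb); PO=np.array([*BOWL,.13])-Rp.apply(mo)
E
python3 - <<'E'
from sim import *
log(); o=get_obs();print(o['grip_force'])
f=lambda p,r,q,s:(R.from_rotvec(q).inv().apply(np.array(s)-p)*100)
v=rel(MID,Rm); print('mid',v.round(2))
o2=dict(tool_pos=MID,tool_rot=Rm.as_rotvec()); print('bowl',rel(BO,Rb,o2).round(2))
q=seg('mid',o['q'],MID,Rm,12); q=seg('b',q,BO,Rb,12); q=seg('po',q,PO,Rp,36)
E
```

```text
t 7.25 q [-0.614 -0.411  2.421  0.774  0.484 -2.614] p [ 0.3986 -0.148   0.2111] F [ 0.4 -1.  -2.2] open 0.0668
39.25078608644981
mid [-4.1  15.17 -6.67 -0.48  0.   -0.44]
bowl [ 1.2  22.41  3.12 -0.51  0.   -0.48]
mid err 0.0 step 0.038 q [-0.32 -0.62  2.41  0.77  0.88 -2.75] p [0.4   0.006 0.286]
b err 0.0 step 0.052 q [ 0.22 -0.68  2.5   0.83  0.98 -2.91] p [0.306 0.209 0.256]
po err 0.0 step 0.05 q [ 0.   -0.04  2.36  1.4   1.55 -1.25] p [0.353 0.18  0.164]
```

arm_command:
  plan:
    - [[-0.5,0.3,-0.6,-0.02,0,-0.02],[-1.4,1.1,-1.5,-0.06,0,-0.06],[-2.5,2.3,-2.7,-0.11,0,-0.1],[-3.6,3.8,-3.9,-0.16,0,-0.15],[-4.5,5.4,-4.9,-0.2,0,-0.19],[-5,7.2,-5.6,-0.25,0,-0.23],[-4.9,9.1,-5.9,-0.3,0,-0.27],[-4.7,11,-6.2,-0.35,0,-0.32],[-4.5,12.7,-6.4,-0.4,0,-0.37],[-4.3,14,-6.5,-0.44,0,-0.41],[-4.2,14.8,-6.6,-0.47,0,-0.43],[-4.1,15.2,-6.7,-0.48,0,-0.44]]

```text
t: 8.25
tool_pos: [0.4014, 0.0063, 0.2863]
tool_rot: [-0.581, 2.257, 0.25]
contact_force: [0.2, -0.1, -2.2]
opening: 0.0668
grip_force: 39.3
```

Run:
```python
from sim import *
log(); o=get_obs();print(o['grip_force'],rel(BO,Rb).round(3))
```

```text
t 8.25 q [-0.317 -0.621  2.412  0.769  0.878 -2.753] p [0.4014 0.0063 0.2863] F [ 0.2 -0.1 -2.2] open 0.0668
39.292841180249525 [ 1.2530e+00  2.2394e+01  3.0770e+00 -5.1300e-01  2.0000e-03 -4.7300e-01]
```

arm_command:
  plan:
    - [[0,0.6,0.1,-0.01,0,-0.01],[0.1,2,0.3,-0.05,0,-0.04],[0.2,4,0.6,-0.09,0,-0.08],[0.4,6.3,0.9,-0.14,0,-0.13],[0.5,8.8,1.2,-0.2,0,-0.19],[0.6,11.3,1.6,-0.26,0,-0.24],[0.8,13.8,1.9,-0.32,0,-0.29],[0.9,16.2,2.2,-0.37,0,-0.34],[1,18.4,2.5,-0.42,0,-0.39],[1.1,20.4,2.8,-0.47,0,-0.43],[1.2,21.7,3,-0.5,0,-0.46],[1.2,22.4,3.1,-0.513,0,-0.473]]

```text
t: 9.25
tool_pos: [0.3056, 0.2102, 0.2552]
tool_rot: [-1.357, 1.978, 0.591]
contact_force: [-0.2, -1.1, -2.0]
opening: 0.0668
grip_force: 39.4
```

Run:
```python
from sim import *
log(); o=get_obs();print(o['grip_force'])
# pour path: mouth point fixed in xy, slerp orientation; 3 calls of 12 rows
R0=R.from_rotvec(o['tool_rot']);rv=(R0.inv()*Rp).as_rotvec();m0=o['tool_pos']+R0.apply(mo);m1=np.array([*BOWL,.13]);print('mouth',m0.round(3),rv.round(3))
N=36;f=lambda k:(m0+(m1-m0)*k/N,R0*R.from_rotvec(rv*k/N))
q=o['q'];st=em=0
for c in range(3):
    mb,Rb_=f(c*12);o2=dict(tool_pos=mb-Rb_.apply(mo),tool_rot=Rb_.as_rotvec())
    for k in range(c*12+1,c*12+13):
        m,Rk=f(k);p=m-Rk.apply(mo);qn,e=ik(p,Rk,q,.005);em=max(em,e);st=max(st,abs(qn-q).max());q=qn
        if k%2==0:print(k,rel(p,Rk,o2).round(2).tolist(),'tilt',round(np.degrees(np.arccos(Rk.apply(cz)[2]))),p.round(3))
print(em,st,q)
```

```text
t 9.25 q [ 0.218 -0.675  2.496  0.829  0.975 -2.917] p [0.3056 0.2102 0.2552] F [-0.2 -1.1 -2. ] open 0.0668
39.36116916302126
mouth [0.346 0.316 0.174] [-0.883  0.348  2.297]
2 [-0.06, -0.48, 0.14, -0.05, 0.02, 0.13] tilt 7 [0.311 0.21  0.255]
4 [-0.05, -0.98, 0.31, -0.1, 0.04, 0.26] tilt 15 [0.316 0.209 0.253]
6 [0.02, -1.5, 0.51, -0.15, 0.06, 0.38] tilt 22 [0.321 0.208 0.252]
8 [0.15, -2.03, 0.73, -0.2, 0.08, 0.51] tilt 29 [0.326 0.207 0.249]
10 [0.36, -2.56, 0.98, -0.25, 0.1, 0.64] tilt 37 [0.331 0.205 0.246]
12 [0.63, -3.07, 1.26, -0.29, 0.12, 0.77] tilt 44 [0.336 0.204 0.242]
14 [-0.15, -0.64, 0.13, -0.05, 0.02, 0.13] tilt 51 [0.341 0.202 0.238]
16 [-0.23, -1.3, 0.29, -0.1, 0.04, 0.26] tilt 58 [0.345 0.2   0.232]
18 [-0.25, -1.98, 0.48, -0.15, 0.06, 0.38] tilt 65 [0.348 0.198 0.227]
20 [-0.2, -2.67, 0.69, -0.2, 0.08, 0.51] tilt 73 [0.352 0.195 0.221]
22 [-0.08, -3.36, 0.94, -0.25, 0.1, 0.64] tilt 80 [0.354 0.193 0.214]
24 [0.1, -4.03, 1.2, -0.29, 0.12, 0.77] tilt 86 [0.356 0.191 0.207]
26 [-0.31, -0.68, 0.07, -0.05, 0.02, 0.13] tilt 93 [0.357 0.189 0.2  ]
28 [-0.57, -1.39, 0.18, -0.1, 0.04, 0.26] tilt 100 [0.358 0.186 0.193]
30 [-0.75, -2.12, 0.31, -0.15, 0.06, 0.38] tilt 106 [0.357 0.184 0.186]
32 [-0.87, -2.85, 0.46, -0.2, 0.08, 0.51] tilt 112 [0.356 0.183 0.178]
34 [-0.92, -3.59, 0.65, -0.25, 0.1, 0.64] tilt 118 [0.355 0.181 0.171]
36 [-0.91, -4.31, 0.85, -0.29, 0.12, 0.77] tilt 123 [0.353 0.18  0.164]
7.520890576984129e-10 0.054597800831343246 [ 2.12485728e-03 -4.13591045e-02  2.36218884e+00  1.40423086e+00
  1.55132946e+00 -1.24705541e+00]
```

Bowl position is good. I pour in three calls, lowering 2 cm during the first.

arm_command:
  plan:
    - [[0.2,-0.2,0.3,-0.02,0.01,0.06],[0.4,-0.5,0.6,-0.05,0.02,0.13],[0.7,-0.7,0.9,-0.07,0.03,0.19],[1,-1,1.2,-0.1,0.04,0.26],[1.3,-1.2,1.5,-0.12,0.05,0.32],[1.5,-1.5,1.85,-0.15,0.06,0.38],[1.55,-1.75,1.95,-0.17,0.07,0.45],[1.65,-2,2.1,-0.2,0.08,0.51],[1.75,-2.3,2.2,-0.22,0.09,0.58],[1.85,-2.55,2.35,-0.25,0.1,0.64],[2,-2.8,2.5,-0.27,0.11,0.7],[2.1,-3.1,2.6,-0.29,0.12,0.77]]

```text
t: 10.25
tool_pos: [0.3378, 0.2019, 0.2229]
tool_rot: [-0.733, 2.581, 1.2]
contact_force: [-0.4, -0.1, -1.8]
opening: 0.0671
grip_force: 39.4
```

arm_command:
  plan:
    - [[-0.1,-0.3,0.05,-0.02,0.01,0.06],[-0.15,-0.65,0.15,-0.05,0.02,0.13],[-0.2,-1,0.2,-0.07,0.03,0.19],[-0.25,-1.3,0.3,-0.1,0.04,0.26],[-0.25,-1.65,0.4,-0.12,0.05,0.32],[-0.25,-2,0.5,-0.15,0.06,0.38],[-0.2,-2.3,0.6,-0.17,0.07,0.45],[-0.2,-2.7,0.7,-0.2,0.08,0.51],[-0.15,-3,0.8,-0.22,0.09,0.58],[-0.1,-3.4,0.95,-0.25,0.1,0.64],[0,-3.7,1.1,-0.27,0.11,0.7],[0.1,-4,1.2,-0.29,0.12,0.77]]

```text
t: 11.25
tool_pos: [0.3575, 0.1888, 0.1885]
tool_rot: [-0.178, -2.422, -1.491]
contact_force: [-0.4, -0.5, -1.3]
opening: 0.0669
grip_force: 39.4
```

Run:
```python
from sim import *
log(); o=get_obs(); R0=R.from_rotvec(o['tool_rot'])
print('mouth',(o['tool_pos']+R0.apply(mo)).round(3),'tilt',np.degrees(np.arccos(R0.apply(cz)[2])),R0.apply(cz).round(2))
m1=np.array([*BOWL,.108]);print(rel(m1-Rp.apply(mo),Rp).round(2))
print(seg('po',o['q'],m1-Rp.apply(mo),Rp,12))
```

```text
t 11.25 q [ 0.054 -0.154  2.331  1.131  1.439 -1.833] p [0.3575 0.1888 0.1885] F [-0.4 -0.5 -1.3] open 0.0669
mouth [0.349 0.313 0.125] tilt 86.45626349505375 [ 0.82 -0.57  0.06]
[-0.91 -4.51  1.23 -0.3   0.13  0.75]
po err 0.0 step 0.045 q [ 0.    0.03  2.35  1.41  1.54 -1.31] p [0.353 0.18  0.142]
[ 2.12485725e-03  2.92870145e-02  2.35213849e+00  1.40569402e+00
  1.54132365e+00 -1.30683752e+00]
```

arm_command:
  plan:
    - [[-0.15,-0.35,0.05,-0.02,0.01,0.06],[-0.3,-0.7,0.1,-0.05,0.02,0.13],[-0.45,-1.05,0.2,-0.07,0.03,0.19],[-0.55,-1.4,0.3,-0.1,0.04,0.26],[-0.65,-1.8,0.4,-0.12,0.05,0.32],[-0.75,-2.2,0.45,-0.15,0.06,0.38],[-0.8,-2.5,0.5,-0.17,0.07,0.45],[-0.85,-2.9,0.65,-0.2,0.08,0.51],[-0.9,-3.3,0.75,-0.22,0.09,0.58],[-0.9,-3.7,0.85,-0.25,0.1,0.64],[-0.9,-4.1,1,-0.27,0.11,0.7],[-0.9,-4.5,1.1,-0.3,0.13,0.76]]

```text
t: 12.25
tool_pos: [0.3529, 0.1786, 0.1429]
tool_rot: [-0.913, -1.701, -1.405]
contact_force: [-0.5, 0.3, -1.8]
opening: 0.0669
grip_force: 39.6
```

arm_command:
  plan:
    - [[0,0,0,0,0,0],[0,0,0,0,0,0],[0,0,0,0,0,0],[0,0,0,0,0,0],[0,0,0,0,0,0],[0,0,0,0,0,0],[0,0,0,0,0,0],[0,0,0,0,0,0],[0,0,0,0,0,0],[0,0,0,0,0,0],[0,0,0,0,0,0],[0,0,0,0,0,0]]

```text
t: 13.25
tool_pos: [0.3523, 0.1788, 0.1426]
tool_rot: [-0.91, -1.702, -1.404]
contact_force: [-0.3, -0.2, -1.2]
opening: 0.0672
grip_force: 39.6
```

Run:
```python
from sim import *
log(); o=get_obs(); R0=R.from_rotvec(o['tool_rot'])
print('mouth',(o['tool_pos']+R0.apply(mo)).round(3),'tilt',np.degrees(np.arccos(R0.apply(cz)[2])))
s,_=get_image('side');t,_=get_image('top')
a=cv2.resize(s[90:210,150:290],(560,480),interpolation=cv2.INTER_CUBIC);b=cv2.resize(t[190:310,80:220],(560,480),interpolation=cv2.INTER_CUBIC)
cv2.imwrite('pics/p1.png',cv2.resize(cv2.convertScaleAbs(np.hstack([a,b]),alpha=1.5),(800,343)))
```

```text
t 13.25 q [ 0.     0.028  2.353  1.407  1.546 -1.302] p [0.3523 0.1788 0.1426] F [-0.3 -0.2 -1.2] open 0.0672
mouth [0.347 0.314 0.109] tilt 123.51408443872451
```

View pics/p1.png

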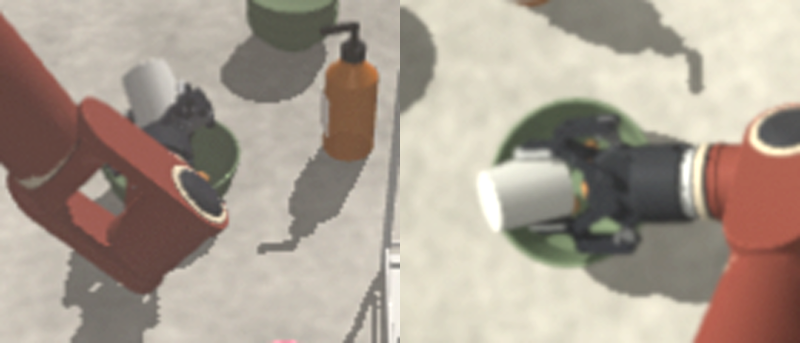

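Walnuts are visible in the bowl below the mouth at (205,175) and (580,195). I tip a little further to empty the cup, then back it off.

arm_command:
  plan:
    - [[0,-0.4,0.1,-0.03,0.01,0.06],[0,-0.8,0.2,-0.05,0.02,0.12],[0,-1.2,0.3,-0.08,0.03,0.19],[0,-1.2,0.3,-0.08,0.03,0.19],[0,-0.8,0.2,-0.05,0.02,0.12],[0,-0.4,0.1,-0.03,0.01,0.06],[0,-1.2,0.3,-0.08,0.03,0.19],[0,-1.2,0.3,-0.08,0.03,0.19],[0,-1.2,0.3,-0.08,0.03,0.19],[0,-0.6,0.1,-0.03,0.01,0.06],[0,0,0,0,0,0],[0,0,0,0,0,0]]

```text
t: 14.35
tool_pos: [0.3539, 0.1788, 0.1437]
tool_rot: [-0.905, -1.708, -1.407]
contact_force: [0.2, 0.4, -1.4]
opening: 0.0669
grip_force: 39.6
```

Run:
```python
from sim import *
log(); o=get_obs()
R0=R.from_rotvec(o['tool_rot']);rv=(R0.inv()*Rb).as_rotvec();m0=o['tool_pos']+R0.apply(mo);m1=np.array([*BOWL,.19]);print('mouth',m0.round(3),rv.round(3))
N=24;f=lambda k:(m0+(m1-m0)*min(1,k/12),R0*R.from_rotvec(rv*k/N))
q=o['q'];st=em=0
for c in range(2):
    mb,Rb_=f(c*12);o2=dict(tool_pos=mb-Rb_.apply(mo),tool_rot=Rb_.as_rotvec())
    for k in range(c*12+1,c*12+13):
        m,Rk=f(k);p=m-Rk.apply(mo);qn,e=ik(p,Rk,q,.005);em=max(em,e);st=max(st,abs(qn-q).max());q=qn
        if k%2==0:print(k,rel(p,Rk,o2).round(2).tolist(),p.round(3))
print(em,st,q)
```

```text
t 14.35 q [-0.     0.027  2.35   1.406  1.546 -1.305] p [0.3539 0.1788 0.1437] F [ 0.2  0.4 -1.4] open 0.0669
mouth [0.348 0.314 0.11 ] [ 0.888 -0.35  -2.292]
2 [1.64, 1.25, -0.08, 0.07, -0.03, -0.19] [0.357 0.181 0.164]
4 [3.39, 2.4, -0.1, 0.15, -0.06, -0.38] [0.358 0.184 0.185]
6 [5.22, 3.41, -0.07, 0.22, -0.09, -0.57] [0.358 0.187 0.205]
8 [7.12, 4.27, 0.01, 0.3, -0.12, -0.76] [0.357 0.19  0.226]
10 [9.04, 4.98, 0.12, 0.37, -0.15, -0.96] [0.353 0.194 0.246]
12 [10.95, 5.52, 0.26, 0.44, -0.17, -1.15] [0.349 0.197 0.265]
14 [0.47, 0.65, 0.08, 0.07, -0.03, -0.19] [0.343 0.2   0.27 ]
16 [1.04, 1.18, 0.22, 0.15, -0.06, -0.38] [0.336 0.203 0.273]
18 [1.7, 1.59, 0.42, 0.22, -0.09, -0.57] [0.329 0.205 0.275]
20 [2.42, 1.85, 0.66, 0.3, -0.12, -0.76] [0.321 0.207 0.275]
22 [3.17, 1.94, 0.93, 0.37, -0.15, -0.96] [0.313 0.209 0.274]
24 [3.91, 1.88, 1.23, 0.44, -0.17, -1.15] [0.306 0.209 0.272]
6.851399836360626e-09 0.08391277461532898 [ 0.21607907 -0.70637731  2.48311321  0.80623738  1.00509747 -2.8781129 ]
```

arm_command:
  plan:
    - [[0.8,0.6,0,0.03,-0.01,-0.09],[1.6,1.2,-0.1,0.07,-0.03,-0.19],[2.5,1.8,-0.1,0.11,-0.04,-0.29],[3.4,2.4,-0.1,0.15,-0.06,-0.38],[4.3,2.9,-0.1,0.19,-0.07,-0.48],[5.2,3.4,-0.1,0.22,-0.09,-0.57],[6.2,3.8,0,0.26,-0.1,-0.67],[7.1,4.3,0,0.3,-0.12,-0.76],[8.1,4.6,0.1,0.33,-0.13,-0.86],[9,5,0.1,0.37,-0.15,-0.96],[10,5.2,0.2,0.41,-0.16,-1.05],[11,5.5,0.3,0.44,-0.17,-1.15]]

```text
t: 15.35
tool_pos: [0.347, 0.1975, 0.2642]
tool_rot: [0.32, -2.698, -1.477]
contact_force: [-0.4, -0.6, -1.6]
opening: 0.0667
grip_force: 39.6
```

arm_command:
  plan:
    - [[0.2,0.3,0,0.03,-0.01,-0.09],[0.5,0.6,0.1,0.07,-0.03,-0.19],[0.7,0.9,0.1,0.11,-0.04,-0.29],[1,1.2,0.2,0.15,-0.06,-0.38],[1.4,1.4,0.3,0.19,-0.07,-0.48],[1.7,1.6,0.4,0.22,-0.09,-0.57],[2,1.7,0.5,0.26,-0.1,-0.67],[2.4,1.85,0.7,0.3,-0.12,-0.76],[2.8,1.9,0.8,0.33,-0.13,-0.86],[3.2,1.95,0.9,0.37,-0.15,-0.96],[3.5,1.9,1.1,0.41,-0.16,-1.05],[3.9,1.9,1.2,0.44,-0.17,-1.15]]

```text
t: 16.35
tool_pos: [0.304, 0.2095, 0.2707]
tool_rot: [-1.364, 1.974, 0.602]
contact_force: [-0.2, -0.1, -1.8]
opening: 0.0672
grip_force: 39.6
```

Run:
```python
from sim import *
log(); o=get_obs(); print(o['grip_force'],'mid',rel(MID,Rm).round(3))
s,_=get_image('side');t,_=get_image('top')
cv2.imwrite('t1.png',t);cv2.imwrite('s1.png',s)
q=seg('mid',o['q'],MID,Rm,14)
O=tcp(G+UP*.045+np.array([-.13,.006,0]),Rg);q=seg('out',q,O,Rg,12)
```

```text
t 16.35 q [ 0.215 -0.708  2.486  0.814  1.016 -2.888] p [0.304  0.2095 0.2707] F [-0.2 -0.1 -1.8] open 0.0672
39.57681539137411 mid [ 9.5100e+00 -1.6184e+01 -1.2594e+01  5.2500e-01  1.0000e-03  4.8100e-01]
mid err 0.0 step 0.045 q [-0.32 -0.62  2.41  0.77  0.88 -2.75] p [0.4   0.006 0.286]
out err 0.0 step 0.036 q [-0.61 -0.42  2.42  0.75  0.5  -2.58] p [ 0.4   -0.147  0.217]
```

arm_command:
  plan:
    - [[0.3,-0.6,-0.4,0.02,0,0.01],[1,-1.7,-1.3,0.06,0,0.05],[1.9,-3.2,-2.5,0.1,0,0.1],[2.9,-4.9,-3.8,0.16,0,0.15],[4,-6.8,-5.3,0.22,0,0.2],[5.1,-8.7,-6.8,0.28,0,0.26],[6.2,-10.5,-8.2,0.34,0,0.31],[7.2,-12.2,-9.5,0.4,0,0.36],[8.1,-13.8,-10.7,0.45,0,0.41],[8.9,-15.1,-11.8,0.49,0,0.45],[9.5,-16.2,-12.6,0.525,0,0.48],[9.5,-16.2,-12.6,0.525,0,0.48]]

```text
t: 17.45
tool_pos: [0.4018, 0.003, 0.2867]
tool_rot: [-0.566, 2.265, 0.25]
contact_force: [-0.0, 0.6, -0.8]
opening: 0.0667
grip_force: 39.6
```

Run:
```python
from sim import *
log(); o=get_obs(); print(o['grip_force'])
O=tcp(G+UP*.045+np.array([-.13,.006,0]),Rg);print(rel(O,Rg).round(3));q=seg('out',o['q'],O,Rg,12)
s,_=get_image('side');t,_=get_image('top')
a=cv2.resize(s[115:185,165:255],(540,420),interpolation=cv2.INTER_CUBIC);b=cv2.resize(t[215:295,100:190],(540,420),interpolation=cv2.INTER_CUBIC)
c=cv2.resize(t[110:260,200:330],(364,420),interpolation=cv2.INTER_CUBIC)
cv2.imwrite('pics/p2.png',cv2.resize(cv2.convertScaleAbs(np.hstack([a,b,c]),alpha=1.6),(800,233*1)))
```

```text
t 17.45 q [-0.324 -0.62   2.41   0.764  0.881 -2.744] p [0.4018 0.003  0.2867] F [-0.   0.6 -0.8] open 0.0667
39.64373339560552
[ 1.0045e+01 -1.3158e+01 -5.5500e-01  4.7100e-01 -1.0000e-03  4.3500e-01]
out err 0.0 step 0.036 q [-0.61 -0.42  2.42  0.75  0.5  -2.58] p [ 0.4   -0.147  0.217]
```

View pics/p2.png

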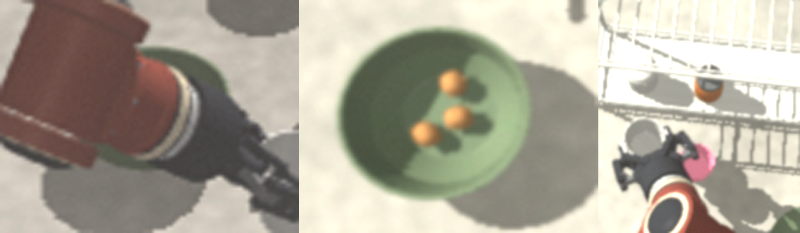

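All three walnuts are in the bowl, at (452,82), (457,117) and (424,133) in the crop. I take the cup back to in front of the rack.

arm_command:
  plan:
    - [[0.1,-0.4,-0.2,0.02,0,0.02],[0.5,-1.5,-0.6,0.06,0,0.05],[1,-2.8,-1.1,0.1,0,0.09],[1.6,-4.3,-1.7,0.15,0,0.14],[2.2,-5.9,-2.4,0.21,0,0.19],[2.9,-7.5,-2.9,0.27,0,0.25],[4,-9.1,-2.9,0.33,0,0.3],[5.4,-10.5,-2.5,0.38,0,0.35],[7,-11.7,-1.9,0.42,0,0.39],[8.5,-12.6,-1.3,0.45,0,0.42],[9.5,-13.1,-0.8,0.47,0,0.435],[10,-13.2,-0.55,0.47,0,0.435]]

```text
t: 18.55
tool_pos: [0.3996, -0.1447, 0.2144]
tool_rot: [0.168, 2.319, -0.071]
contact_force: [-0.5, 0.8, -1.9]
opening: 0.067
grip_force: 39.7
```

```bash
cat >> sim.py <<'E'
PP=np.array([.5303,-.1531,.1726]);PR=R.from_rotvec([.172,2.309,-.083])
E
python3 - <<'E'
from sim import *
log(); o=get_obs(); print(o['grip_force']);print(rel(PP+UP*.042,PR).round(3));seg('over',o['q'],PP+UP*.042,PR,12)
E
```

```text
t 18.55 q [-0.606 -0.419  2.418  0.748  0.5   -2.582] p [ 0.3996 -0.1447  0.2144] F [-0.5  0.8 -1.9] open 0.067
39.666763447494304
[-8.952  1.045  9.507  0.01  -0.01  -0.   ]
over err 0.0 step 0.037 q [-0.46 -0.05  2.12  0.71  0.34 -2.47] p [ 0.53  -0.153  0.215]
```

arm_command:
  plan:
    - [[-0.4,0,0.3,0,0,0],[-1,0.1,1,0,0,0],[-1.9,0.2,2,0,0,0],[-2.8,0.3,2.9,0,0,0],[-3.7,0.4,3.9,0,0,0],[-4.6,0.5,4.9,0.01,-0.01,0],[-5.5,0.6,5.8,0.01,-0.01,0],[-6.4,0.7,6.8,0.01,-0.01,0],[-7.3,0.8,7.7,0.01,-0.01,0],[-8.2,0.9,8.6,0.01,-0.01,0],[-8.7,1,9.2,0.01,-0.01,0],[-8.95,1.05,9.5,0.01,-0.01,0]]

```text
t: 19.55
tool_pos: [0.5323, -0.1528, 0.2178]
tool_rot: [0.169, 2.306, -0.084]
contact_force: [-0.1, -0.3, -1.3]
opening: 0.0671
grip_force: 39.6
```

arm_command:
  plan:
    - [[0,0,0,0,0,0],[0,0,0,0,0,0],[0,0,0,0,0,0]]

```text
t: 19.8
tool_pos: [0.5304, -0.153, 0.2167]
tool_rot: [0.17, 2.307, -0.084]
contact_force: [0.1, -0.5, -0.9]
opening: 0.0669
grip_force: 39.6
```

Run:
```python
from sim import *
log(); o=get_obs(); print(o['contact_force']);print(rel(PP,PR).round(3),rel(PP+UP*.002,PR).round(3))
```

```text
t 19.8 q [-0.458 -0.05   2.119  0.707  0.344 -2.465] p [ 0.5304 -0.153   0.2167] F [ 0.1 -0.5 -0.9] open 0.0669
[ 0.06716251 -0.50238982 -0.85543947]
[ 3.259e+00  1.600e-02  2.968e+00 -0.000e+00  2.000e-03  2.000e-03] [ 3.112e+00  1.400e-02  2.832e+00 -0.000e+00  2.000e-03  2.000e-03]
```

arm_command:
  plan:
    - [[0.3,0,0.3,0,0,0],[0.8,0,0.7,0,0,0],[1.4,0,1.3,0,0,0],[1.9,0,1.75,0,0,0],[2.4,0,2.2,0,0,0],[2.75,0,2.5,0,0,0],[2.95,0,2.7,0,0,0],[3,0,2.75,0,0,0],[3,0,2.75,0,0,0],[3,0,2.75,0,0,0]]

```text
t: 20.63
tool_pos: [0.531, -0.1537, 0.1765]
tool_rot: [0.17, 2.306, -0.085]
contact_force: [-0.1, 0.6, -1.2]
opening: 0.0667
grip_force: 39.7
```

Run:
```python
from sim import *
log(); print(fk(get_obs()['q'])[0].round(4),rel(PP,PR).round(3))
```

```text
t 20.63 q [-0.459  0.031  2.124  0.9    0.284 -2.668] p [ 0.531  -0.1537  0.1765] F [-0.1  0.6 -1.2] open 0.0667
[ 0.531  -0.1537  0.1765] [ 0.337  0.048  0.21  -0.001  0.003  0.002]
```

arm_command:
  plan:
    - [[0.1,0,0.09,0,0,0],[0.15,0,0.13,0,0,0],[0.2,0,0.18,0,0,0],[0.24,0,0.2,0,0,0],[0.24,0,0.2,0,0,0]]

```text
t: 21.05
tool_pos: [0.5307, -0.1535, 0.173]
tool_rot: [0.17, 2.307, -0.085]
contact_force: [1.0, -0.1, -1.2]
opening: 0.067
grip_force: 39.7
```

arm_command:
  plan:
    - [[0.03,0,0.03,0,0,0],[0.05,0,0.05,0,0,0],[0.05,0,0.05,0,0,0]]

```text
t: 21.3
tool_pos: [0.5308, -0.1536, 0.1724]
tool_rot: [0.17, 2.307, -0.085]
contact_force: [-0.4, 0.2, -0.9]
opening: 0.0668
grip_force: 39.7
```

arm_command:
  plan:
    - [[0.03,0,0.03,0,0,0],[0.05,0,0.05,0,0,0],[0.05,0,0.05,0,0,0]]

```text
t: 21.55
tool_pos: [0.5312, -0.1536, 0.1722]
tool_rot: [0.17, 2.306, -0.085]
contact_force: [-0.7, 1.0, 2.8]
opening: 0.0667
grip_force: 39.7
```

Contact with the tier, about 4 N. I release the cup.

arm_command:
  plan:
    - [[0,0,0,0,0,0],[0,0,0,0,0,0],[0,0,0,0,0,0],[0,0,0,0,0,0],[0,0,0,0,0,0],[0,0,0,0,0,0],[0,0,0,0,0,0],[0,0,0,0,0,0],[0,0,0,0,0,0],[0,0,0,0,0,0]]
  gripper: -1

```text
t: 22.38
tool_pos: [0.5308, -0.1536, 0.1717]
tool_rot: [0.17, 2.307, -0.085]
contact_force: [0.2, -0.5, -0.6]
opening: 0.0856
grip_force: 0.0
```

arm_command:
  plan:
    - [[0,0,-0.5,0,0,0],[0,0,-1.3,0,0,0],[0,0,-2.3,0,0,0],[0,0,-3.4,0,0,0],[0,0,-4.5,0,0,0],[0,0,-5.8,0,0,0],[0,0,-7.2,0,0,0],[0,0,-8.6,0,0,0],[0,0,-10,0,0,0],[0,0,-11.4,0,0,0],[0,0,-12.8,0,0,0],[0,0,-14,0,0,0]]

```text
t: 23.38
tool_pos: [0.428, -0.1373, 0.2669]
tool_rot: [0.17, 2.307, -0.085]
contact_force: [0.4, 0.1, 0.6]
opening: 0.0857
grip_force: 0.0
```

arm_command:
  plan:
    - [[0,0,-0.5,0,0,0],[0,0,-0.5,0,0,0],[0,0,-0.5,0,0,0],[0,0,-0.5,0,0,0],[0,0,-0.5,0,0,0],[0,0,-0.5,0,0,0]]

```text
t: 23.88
tool_pos: [0.4253, -0.1368, 0.2689]
tool_rot: [0.17, 2.308, -0.084]
contact_force: [1.4, 0.5, 0.0]
opening: 0.0854
grip_force: 0.0
```

Run:
```python
from sim import *
log()
im,d=get_image('wrist'); P=cloud(calibration('wrist'),d)
s,_=get_image('side')
a=cv2.resize(s[80:320,200:390],(400,505));cv2.imwrite('pics/f.png',np.hstack([cv2.convertScaleAbs(a,alpha=1.4),cv2.resize(im,(400,505))]))
for z0,z1 in((.03,.045),(.045,.06),(.06,.075),(.08,.098)):
    m=(P[...,2]>z0)&(P[...,2]<z1)&(np.hypot(P[...,0]-.642,P[...,1]+.17)<.05);p=P[m]
    print(z0,len(p),least_squares(lambda q:np.hypot(p[:,0]-q[0],p[:,1]-q[1])-q[2],[.642,-.17,.032],loss='soft_l1',f_scale=.002).x.round(4) if len(p)>20 else '',p[:,2].max() if len(p) else '')
```

```text
t 23.88 q [-0.546 -0.457  2.343  0.576  0.54  -2.359] p [ 0.4253 -0.1368  0.2689] F [1.4 0.5 0. ] open 0.0854
0.03 1063 [ 0.642  -0.1696  0.0296] 0.044988637308560286
0.045 1110 [ 0.6424 -0.1696  0.031 ] 0.05999253332240548
0.06 2078 [ 0.6418 -0.1694  0.0317] 0.07499920286812699
0.08 2215 [ 0.6418 -0.1695  0.0331] 0.09113621544948279
```

View pics/f.png

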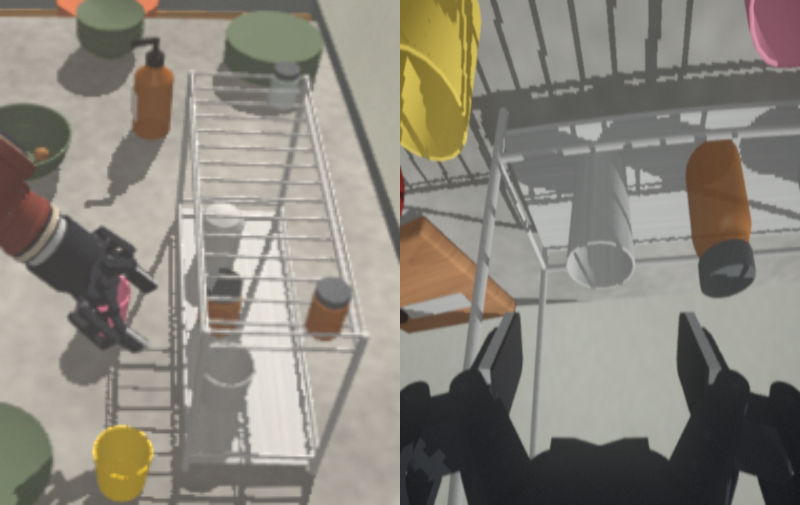

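The cup stands upright and empty in its own place at (0.642,-0.170), with its rim at z 0.091. Everything else is where it was, and the gripper is clear.

```bash
python3 -c "
from station import *
print(finish_job())"
```

```text
the job is handed in; nothing more can be done
None
```

The job is handed in at about 24 s of robot time: all three walnuts are in the bowl, and the empty cup is back upright in its place on the rack, within about 1 mm of where it started.

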